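# Square the ice block to the sawing board's fence

## Task

Turn the heavy block of ice on the sawing board by pushing at its corners with the fingertips or the outside of the fingers, until one of its long sides lies flat against the wooden fence with the saw slot at the middle of that side, give or take a centimetre. The block is only ever pushed, never lifted or tipped, and everything else stays where it is. Finish with the hand clear of it.

Things in the scene. Friction and masses are not known exactly. Their poses are not given: they have to be found in the camera images.
- ice_block: pale block of ice with a cloudy white core, 100 mm (own x) by 160 mm (own y, the long way) by 60 mm high, about 0.88 kg. Origin at the centre of its underside, on the board at z = 0.020. Starts with a short end towards the fence, give or take 30 degrees. Slides evenly under a push of 2 to 4 N, turns if pushed off its middle, stops when the push stops. Either long side may end at the fence
- saw_board: brown wooden board, 300 mm (own x) by 420 mm (own y), top at z = 0.020, fixed: it does not give. Origin at the centre of its underside; own x points to the fence, away from the robot. The pale wooden fence runs along the whole far edge (along own y): 24 mm thick, 40 mm high above the board's top. A dark saw line 5 mm wide runs along own x on the middle of the board
- fence_slot (a point): point at the foot of the fence's near face, at the 6 mm wide saw slot in the middle of the fence, on the board's top (z = 0.020): 126 mm ahead of the board's origin. Its axes are the board's: x into the fence, y along the fence. The squared block's centre lies 50 mm before it, its underside on the board
- ice_pick: ice pick with a pale wooden handle, 196 mm long, 26 mm high, lying along own x of the board on its left (+y) margin, at least 170 mm from the board's middle line. Origin under its middle, own x towards the point. Leave alone
- cup: white plastic cup, 72 mm across the rim, 68 mm high, standing on the board's right (-y) margin, its axis about 177 mm from the board's middle line. Origin at the centre of its underside. Leave alone
- green_bottle: green squeeze bottle on the aluminium tray to the left, 60 mm across, 194 mm high. Origin at the centre of its underside. Leave alone
- red_bottle: red squeeze bottle on the tray, 60 mm across, 194 mm high. Origin at the centre of its underside. Leave alone
- cream_bottle: cream-coloured squeeze bottle on the tray, 60 mm across, 194 mm high. Origin at the centre of its underside. Leave alone
- can0: black drinks can to the right, 66 mm across, 122 mm high. Origin at the centre of its underside. Leave alone
- can1: black drinks can to the right, 66 mm across, 122 mm high. Origin at the centre of its underside. Leave alone
- ice_saw: ice saw with a wooden handle, 400 mm long, 24 mm high, lying on the table to the right. Origin under its middle, own x towards the blade's end. Leave alone
There are look-alikes about, which are no part of the job. Leave any red look-alike of the ice_block alone.

How it is judged:
By the outcome, as a careful person would: the job done as asked, in the order asked, and still so for the second after the job is handed in, with the robot touching nothing.
It also fails if it takes over 58 s, if anything falls off the work surface, if the arm or the gripper's body presses on something with over 40 N, if the wrist force passes 120 N, or if a joint passes its speed limit or range.

## Robot

A 7-joint arm with a two-finger parallel gripper is mounted at the origin on the work surface. World frame = base frame: x ahead of the robot, y to its left, z up, the work surface at z = 0. Lengths are in m, angles in rad, forces in N, time in s.
With the tool pointing down it reaches from about 0.35 to 0.9 m from the base axis. Payload 7.2 kg.
Tool frame: the origin (TCP) lies between the finger pads; the fingertips stand bot.finger_overhang ahead of it and the grasp point (between the pads) lies 11 mm behind it (bot.finger_overhang is the distance from the TCP to the fingertips, in m); z points along the fingers, y is the line along which they close (so a half turn about z gives the same grasp; the last joint's range is limited). The gripper opens to 85 mm and grips with 20 to 120 N. Pads are 22 mm wide; open, the fingers measure 114 mm over their backs; the gripper's body (76 mm by 85 mm) begins 54 mm behind the grasp point. The pads swing forward as they close: fully open they stand 13 mm farther back than shut.
Start: joints at [-1.314, 0.411, -0.013, 1.596, 0.006, 1.134, -0.082], TCP at [0.199, 0.592, 0.239] pointing down, gripper open.
Joint ranges: [-2.95, 2.95], [-0.29, 1.99], [-1.47, 1.44], [0.14, 2.54], [-1.03, 4.17], [0.13, 1.85], [-2.86, 2.86]. Speed limits (rad/s): [2.39, 2.39, 3.01, 3.01, 3.14, 3.14, 3.14].

## Interface

Orientations are given as a rotation vector (axis times angle).
In Python, from rig import bot gives the robot as it stands. The module is installed in compiled form; this text tells all that it offers. Calls block until the motion is done:
- bot.goto(position, orientation): joint-space move of the TCP to a pose.
- bot.move_linear(position, max_speed=0.15, rot=None, f_stop=None): straight line of the TCP; rot=None keeps the orientation; max_speed is the mean speed in m/s. With f_stop (N) it stops when the force on the tool has changed by that much, and returns True; else False.
- bot.move_j(angles): joint-space move.
- bot.gripper_to(opening, newtons=None): finger opening in m; newtons is the grip in N (None keeps the last); returns when the fingers have stopped.
- bot.pause(seconds).
- bot.ik(position, orientation): joint angles nearest the present ones, or None.
- bot.state(): the state.
- bot.capture(name): name is "scene" or "top" or "wrist"; returns the picture (480x640x3 uint8, red, green, blue); there is no depth.
- bot.camera_model(name): a dict with "fx", "fy", "cx", "cy" (pixels), "k1" (the pictures are not rectified: a ray, as slopes to the right and down, at radius r is drawn at 1 + k1 r^2 times it, then the intrinsics apply), "R" (3x3) and "t" (3): a world point X has camera coordinates R X + t. Camera axes: x right, y down, z forward; pixel columns grow to the right and rows downward; lengths in m; the calibration is good to about 2 mm. A picture is of the moment at which its call begins: read the wrist's pose just before it. camera_model takes no time and is no camera call; for the wrist camera it gives the pose at the moment of the call.
A pose or a line that the arm cannot do raises bot.MotionError and nothing moves.
- bot.close_job(): hands the job in; it is judged then, once.
Trained networks look in the newest picture that a camera, given by its name, has taken for a name from the list of things; names that differ only in an ending like _2 or _b are one class to them, and where a whole thing is asked for, a point or a joint stands for the part that bears it (a point fixed in the world has none). Each returns a list of dicts, best first, with "p" (0 to 1); they miss things now and then, are a little off and sometimes report something else, mostly with a low value. They report only what shows in the picture. A call takes as long as a camera call. They do not tell look-alikes from the thing itself.
- bot.boxes_of(target, camera): "rect" ([left, top, width, height] in pixels, round what is visible of it).
- bot.spot_point(target, camera): "at" ([column, row] in pixels: a listed point, or the origin of a listed thing).
The state is a dict: "clock": time; "joint_positions": joint angles; "joint_velocities": joint speeds; "tau": joint torques, N m; "tcp_pos": TCP position; "ee_rot": TCP orientation; "contact_force": force on the tool from outside, world axes, zero at the start; "ft_torque": the same for the moment, N m; "grip_width": finger opening in m; "grasp_force": force on a finger pad.
Only numpy, scipy, OpenCV 4.12 (cv2) and the standard library are available. Lean on these libraries where they do the work, as an engineer would, in place of code of your own. Each camera call takes 0.05 s, during which the arm holds its last target. There are 200 camera calls.

## Working session

There is one attempt and no reset: what is moved stays moved. The work goes in short steps, each a Python script; the robot and the scene stay as the last script left them, time stands still between calls to the robot, and variables do not carry over. Pictures are saved under pics/ and viewed, at most 10 in all, crops included, and the job is handed in when it is done.

```bash
mkdir -p pics
cat > h.py <<'E'
import numpy as np, cv2
from rig import bot
def ray(cam,uv):
    m=bot.camera_model(cam);R=np.array(m["R"]);t=np.array(m["t"])
    K=np.array([[m["fx"],0,m["cx"]],[0,m["fy"],m["cy"]],[0,0,1.]])
    d=(np.array(uv,float)-[m["cx"],m["cy"]])/[m["fx"],m["fy"]]
    s=d.copy()
    for _ in range(20): s=d/(1+m["k1"]*(s@s))
    return -R.T@t, R.T@np.array([s[0],s[1],1.])
def onz(cam,uv,z):
    o,d=ray(cam,uv); return o+d*(z-o[2])/d[2]
def proj(cam,X):
    m=bot.camera_model(cam);c=np.array(m["R"])@np.array(X)+np.array(m["t"]);s=c[:2]/c[2]
    s=s*(1+m["k1"]*(s@s)); return s*[m["fx"],m["fy"]]+[m["cx"],m["cy"]]
def tri(c1,u1,c2,u2):
    o,d=ray(c1,u1);p,e=ray(c2,u2)
    a=np.linalg.lstsq(np.c_[d,-e],p-o,rcond=None)[0]; A=o+a[0]*d;B=p+a[1]*e
    return (A+B)/2,np.linalg.norm(A-B)
def save(cam,name):
    im=bot.capture(cam); cv2.imwrite(f"pics/{name}.png",im[:,:,::-1]); return im
E
python3 - <<'E'
from h import *
np.set_printoptions(precision=3,suppress=True)
for c in ("scene","top"):
    save(c,c+"0")
    for n in ("ice_block","saw_board","fence_slot","ice_pick","cup"):
        print(c,n,[(np.round(d["at"]),round(d["p"],2),onz(c,d["at"],.02)) for d in bot.spot_point(n,c)][:3])
    print([ (np.round(d["rect"]),d["p"]) for d in bot.boxes_of("ice_block",c)])
print(bot.state()["clock"],bot.finger_overhang,bot.state()["ee_rot"])
E
```

```text
scene ice_block [(array([301., 254.]), 0.79, array([0.543, 0.032, 0.02 ])), (array([432., 275.]), 0.79, array([0.273, 0.232, 0.02 ])), (array([342., 164.]), 0.6, array([ 0.288, -0.225,  0.02 ]))]
scene saw_board [(array([297., 263.]), 0.82, array([0.563, 0.052, 0.02 ]))]
scene fence_slot [(array([254., 276.]), 0.93, array([0.675, 0.041, 0.02 ]))]
scene ice_pick [(array([338., 312.]), 0.76, array([0.534, 0.222, 0.02 ]))]
scene cup [(array([269., 212.]), 0.72, array([ 0.563, -0.139,  0.02 ]))]
[(array([405., 237.,  65.,  68.]), 0.9), (array([316., 139.,  55.,  41.]), 0.59), (array([269., 225.,  70.,  49.]), 0.58)]
top ice_block [(array([318., 224.]), 0.97, array([0.544, 0.026, 0.02 ])), (array([255., 313.]), 0.81, array([0.266, 0.219, 0.02 ]))]
top saw_board []
top fence_slot [(array([314., 181.]), 0.91, array([0.683, 0.037, 0.02 ])), (array([480., 202.]), 0.47, array([ 0.618, -0.487,  0.02 ])), (array([255., 229.]), 0.18, array([0.53 , 0.224, 0.02 ]))]
top ice_pick [(array([258., 229.]), 0.75, array([0.53 , 0.214, 0.02 ]))]
top cup []
[(array([224., 294.,  58.,  44.]), 0.92), (array([292., 197.,  45.,  58.]), 0.65), (array([382., 284.,  47.,  55.]), 0.57), (array([162., 236.,  34.,  20.]), 0.25)]
0.7 0.008 [-0.508 -3.1   -0.   ]
```

```bash
ls pics
```

```text
scene0.png
top0.png
```

Run:
```python
import cv2
im=cv2.imread("pics/top0.png")[140:350,180:460]
cv2.imwrite("pics/top0c.png",cv2.resize(im,(784,588),interpolation=cv2.INTER_CUBIC))
```

```text
(no output)
```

View pics/top0c.png

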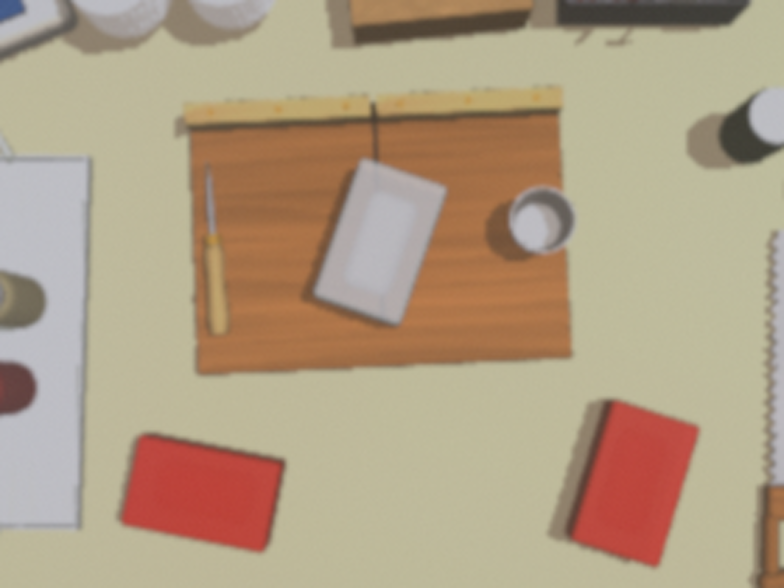

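View pics/scene0.png

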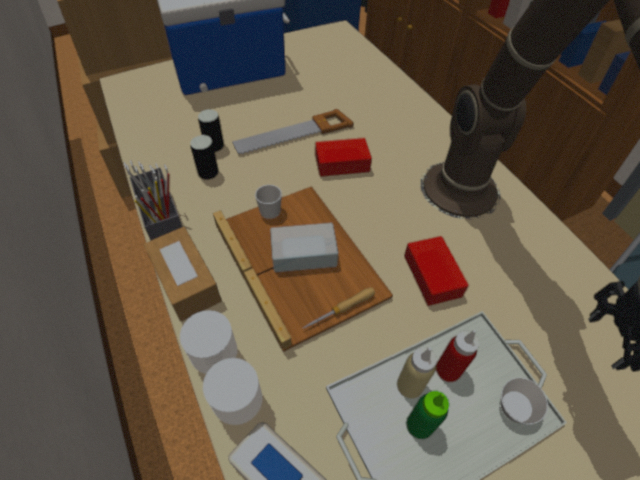

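Candidates for ice_block in the top view are the red blocks at (255,313) and (405,310) and the pale block at (315,226). The pale one is on the board with a cloudy core, so it is the right one, and the enlarged crop confirms it. Its far end points slightly right, so I'll turn it clockwise. Next I'll fit its pose in both views.

```bash
cat >> h.py <<'E'
from scipy.optimize import minimize
def sil(cam,q):
    c,s=np.cos(q[2]),np.sin(q[2])
    P=[proj(cam,[q[0]+c*a-s*b,q[1]+s*a+c*b,z]) for a in(-.05,.05) for b in(-.08,.08) for z in(.02,.08)]
    return cv2.convexHull(np.array(P,np.float32))
def masks(cam,im):
    hsv=cv2.cvtColor(im,cv2.COLOR_RGB2HSV)
    ice=(hsv[...,1]<75)&(hsv[...,2]>95)
    occ=hsv[...,2]<70
    return cv2.GaussianBlur(ice.astype(np.float32),(0,0),1),~occ
def fit(q0,cams=("top","scene"),ims=None):
    """block pose: x, y, yaw of own y axis minus 90deg"""
    D=[(c,)+masks(c,bot.capture(c) if ims is None else ims[c]) for c in cams]
    def cost(q):
        J=0
        for c,m,w in D:
            S=np.zeros((480,640),np.uint8); h=sil(c,q)
            cv2.fillConvexPoly(S,np.round(h*16).astype(np.int32),255,cv2.LINE_AA,4)
            S=cv2.GaussianBlur(S.astype(np.float32)/255,(0,0),1)
            R=np.zeros((480,640),np.uint8); cv2.fillConvexPoly(R,np.round(h).astype(np.int32),1)
            R=cv2.dilate(R,np.ones((11,11)))
            J+=(np.where(w&(R>0),(S-m)**2,0)).sum()+.0*S.sum()
        return J
    best=None
    for dy in(0,-.2,.2):
        s=np.array([.02,.02,.2]); x0=np.array(q0)+[0,0,dy]
        r=minimize(cost,x0,method="Nelder-Mead",options=dict(initial_simplex=np.vstack([x0]+[x0+np.eye(3)[i]*s for i in range(3)]),xatol=2e-4,fatol=.05))
        if best is None or r.fun<best.fun: best=r
    return best.x,best.fun
E
python3 - <<'E'
from h import *
np.set_printoptions(precision=4,suppress=True)
ims={c:cv2.imread(f"pics/{c}0.png")[:,:,::-1].copy() for c in("top","scene")}
q0=[.544,.028,np.radians(-19.5-90+180)-np.pi]  # own y direction = yaw+90 
q0[2]=np.radians(-109.5)
for cs in(("top",),("scene",),("top","scene")):print(cs,fit(q0,cs,ims))
a=onz("top",[250.4,273.6],.02);b=onz("top",[383.9,267.1],.02);d=(a-b)/np.linalg.norm(a-b)
yaw=np.arctan2(-d[0],d[1]); print("yaw",yaw,"org",(a+b)/2+.15*np.array([np.cos(yaw),np.sin(yaw),0]),np.linalg.norm(a-b))
f1=onz("top",[180+192/2.8,140+127/2.8],.02);f2=onz("top",[180+558/2.8,140+113/2.8],.02);print(f1,f2,np.arctan2(-(f1-f2)[0],(f1-f2)[1]))
print(tri("top",[314,181],"scene",[254,276]),tri("top",[318,224],"scene",[301,254]))
cy=np.cos
for c in("top","scene"):
    q,_=fit(q0,("top","scene"),ims); im=ims[c][:,:,::-1].copy()
    cv2.polylines(im,[np.round(sil(c,q)).astype(int)],True,(0,0,255),1); cv2.imwrite(f"pics/fit_{c}.png",cv2.resize(im[130:350,200:420],(400,400)))
cv2.imwrite("pics/fit.png",np.hstack([cv2.imread("pics/fit_top.png"),cv2.imread("pics/fit_scene.png")]))
E
```

```text
('top',) (array([ 0.5347,  0.0324, -1.9042]), np.float64(20.451467514038086))Traceback (most recent call last):
  File "<stdin>", line 6, in <module>
  File "h.py", line 47, in fit
    r=minimize(cost,x0,method="Nelder-Mead",options=dict(initial_simplex=np.vstack([x0]+[x0+np.eye(3)[i]*s for i in range(3)]),xatol=2e-4,fatol=.05))
    res = _minimize_neldermead(fun, x0, args, callback, bounds=bounds,
                               **options)
    fxc = func(xc)
    fx = function(np.copy(x), *(wrapper_args + args))
  File "h.py", line 37, in cost
    S=np.zeros((480,640),np.uint8); h=sil(c,q)
                                      ~~~^^^^^
  File "h.py", line 24, in sil
    P=[proj(cam,[q[0]+c*a-s*b,q[1]+s*a+c*b,z]) for a in(-.05,.05) for b in(-.08,.08) for z in(.02,.08)]
       ~~~~^^^^^^^^^^^^^^^^^^^^^^^^^^^^^^^^^^^
  File "h.py", line 13, in proj
    m=bot.camera_model(cam);c=np.array(m["R"])@np.array(X)+np.array(m["t"]);s=c[:2]/c[2]
ValueError: time passes only in moves, steps and waits
```

```bash
python3 - <<'E'
s=open("h.py").read().replace("bot.camera_model(","cm(").replace("from rig import bot\n","from rig import bot\nimport functools\n@functools.cache\ndef cm(c): return bot.camera_model(c)\n",1)
open("h.py","w").write(s)
E
sed -n 1,8p h.py
python3 - <<'E'
from h import *
np.set_printoptions(precision=4,suppress=True)
ims={c:cv2.imread(f"pics/{c}0.png")[:,:,::-1].copy() for c in("top","scene")}
q0=[.544,.028,np.radians(-109.5)]
for cs in(("top",),("scene",),("top","scene")):print(cs,fit(q0,cs,ims))
a=onz("top",[250.4,273.6],.02);b=onz("top",[383.9,267.1],.02);d=(a-b)/np.linalg.norm(a-b)
yaw=np.arctan2(-d[0],d[1]); print("yaw",yaw,"org",(a+b)/2+.15*np.array([np.cos(yaw),np.sin(yaw),0]),np.linalg.norm(a-b))
f1=onz("top",[180+192/2.8,140+127/2.8],.02);f2=onz("top",[180+558/2.8,140+113/2.8],.02);print(f1,f2,np.arctan2(-(f1-f2)[0],(f1-f2)[1]))
print(tri("top",[314,181],"scene",[254,276]),tri("top",[318,224],"scene",[301,254]))
q,_=fit(q0,("top","scene"),ims); O=[]
for c in("top","scene"):
    im=ims[c][:,:,::-1].copy(); cv2.polylines(im,[np.round(sil(c,q)).astype(int)],True,(0,0,255),1); O.append(cv2.resize(im[130:350,200:420],(400,400)))
cv2.imwrite("pics/fit.png",np.hstack(O))
E
```

```text
import numpy as np, cv2
from rig import bot
import functools
@functools.cache
def cm(c): return bot.camera_model(c)
def ray(cam,uv):
    m=cm(cam);R=np.array(m["R"]);t=np.array(m["t"])
    K=np.array([[m["fx"],0,m["cx"]],[0,m["fy"],m["cy"]],[0,0,1.]])
('top',) (array([ 0.5347,  0.0324, -1.9042]), np.float64(20.451467514038086))
('scene',) (array([ 0.5295,  0.0116, -1.8823]), np.float64(777.49658203125))
('top', 'scene') (array([ 0.5356,  0.0311, -1.903 ]), np.float64(860.457275390625))
yaw 0.05266155142539199 org [0.5497 0.0346 0.02  ] 0.41832002532641394
[0.6685 0.2459 0.02  ] [ 0.6857 -0.1694  0.02  ] 0.04124089712772805
(array([0.6793, 0.0396, 0.0206]), np.float64(0.007946084571669128)) (array([0.5435, 0.0261, 0.0162]), np.float64(0.005977672826492364))
```

View pics/fit.png

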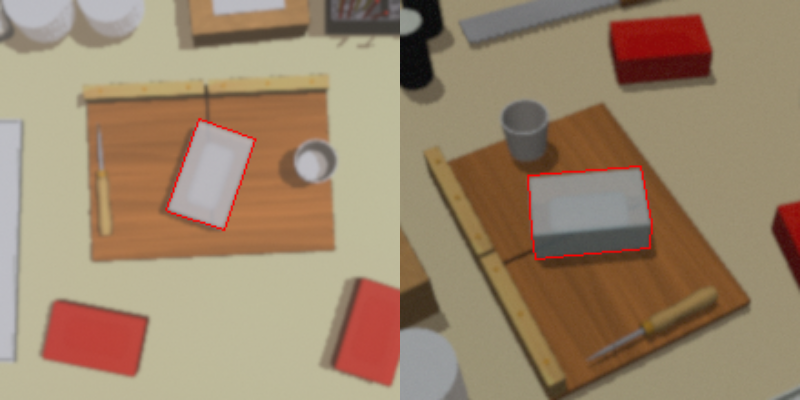

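The fit outlines sit tightly on the block in both views (top about (315,226), scene about (302,247)). Block pose is (0.536, 0.031), long axis −19°; slot is about (0.6765, 0.0395), board yaw 0.047. Next I'll simulate the push plan offline.

```bash
cat >> h.py <<'E'
SLOT=np.array([.6765,.0395]); BY=.047; GOAL=np.array([*(SLOT-.05*np.array([np.cos(BY),np.sin(BY)])),BY-np.pi])
RP=.014
def rot(a): return np.array([[np.cos(a),-np.sin(a)],[np.sin(a),np.cos(a)]])
def world(q,l): return q[:2]+rot(q[2])@np.array(l)
def contact(q,p):
    l=rot(q[2]).T@(np.array(p)-q[:2]); k=np.clip(l,[-.05,-.08],[.05,.08]); d=np.linalg.norm(l-k)
    return RP-d, world(q,k), rot(q[2])@(k-l)/max(d,1e-9)
def apply(q,pt,n,pen,c=.065):
    r=pt-q[:2]; l=r[0]*n[1]-r[1]*n[0]; F=pen/(1+l*l/c/c); return q+np.array([*(F*n),F*l/c/c])
def fence(q):
    f=np.array([np.cos(BY),np.sin(BY)])
    for _ in range(6):
        P=[world(q,[a,b]) for a in(-.05,.05) for b in(-.08,.08)]
        g=[(p-SLOT)@f for p in P]; i=int(np.argmax(g))
        if g[i]>0: q=apply(q,P[i],-f,g[i])
    return q
def sim(q,a,b):
    a,b=np.array(a),np.array(b)
    for s in np.linspace(0,1,int(np.linalg.norm(b-a)/.0005)+2):
        for _ in range(3):
            pen,pt,n=contact(q,a+(b-a)*s)
            if pen>0: q=apply(q,pt,n,pen)
            q=fence(q)
    return q
def err(q):
    e=rot(BY).T@(q[:2]-GOAL[:2]); return np.array([e[0]*1e3,e[1]*1e3,np.degrees(q[2]-GOAL[2])])
E
python3 - <<'E'
from h import *
np.set_printoptions(precision=3,suppress=True)
q=np.array([.5356,.0311,-1.903]); print(err(q))
for L1 in(.04,.06,.08):
  for xl in (-.042,-.03):
    d=rot(np.radians(0))@[1,0]
    a=world(q,[xl,-.08-RP-.012]); b=a+d*(L1+.012)
    q1=sim(q,a,b); print("L1",L1,xl,a,b,q1,err(q1))
    # push 2: right face, near end, follow block
    qq=q1; p=world(qq,[.05+RP+.008,-.068]); path=[p]
    for k in range(9):
        n=-(rot(qq[2])@[1,0]); p2=p+n*.02; qq=sim(qq,p,p2); p=p2;path.append(p)
        if k%2:print("   ",p,err(qq))
E
```

```text
[-91.139  -1.771  68.273]
L1 0.04 -0.042 [0.449 0.105] [0.501 0.105] [ 0.558  0.02  -2.151] [-69.58  -13.669  54.085]
    [0.485 0.03 ] [-57.991  -1.276  40.068]
    [0.516 0.054] [-35.471  12.491  23.533]
    [0.553 0.07 ] [-6.606 21.301  4.866]
    [0.593 0.073] [-0.    21.696 -0.   ]
L1 0.04 -0.03 [0.445 0.094] [0.497 0.094] [ 0.561  0.019 -2.118] [-65.868 -15.165  55.938]
    [0.488 0.026] [-54.685  -2.404  41.922]
    [0.519 0.052] [-32.623  12.084  25.387]
    [0.555 0.067] [-4.867 21.499  3.557]
    [0.595 0.071] [ 0.    21.721  0.   ]
L1 0.06 -0.042 [0.449 0.105] [0.521 0.105] [ 0.567  0.013 -2.262] [-60.626 -20.925  47.681]
    [0.496 0.031] [-47.727  -9.901  33.664]
    [0.529 0.052] [-23.812   1.267  17.13 ]
    [0.568 0.062] [ 0.001  5.707 -0.   ]
    [0.608 0.064] [-0.     5.703 -0.   ]
L1 0.06 -0.03 [0.445 0.094] [0.517 0.094] [ 0.573  0.011 -2.219] [-55.167 -23.18   50.196]
    [0.5   0.026] [-42.764 -11.602  36.179]
    [0.533 0.048] [-21.213   0.785  17.007]
    [0.572 0.058] [ 0.001  4.901 -0.001]
    [0.612 0.06 ] [-0.     4.899 -0.   ]
L1 0.08 -0.042 [0.449 0.105] [0.541 0.105] [ 0.574  0.007 -2.367] [-53.46  -28.142  41.681]
    [0.505 0.031] [-39.48  -18.527  27.664]
    [0.541 0.049] [-14.528  -9.92   11.13 ]
    [0.58  0.055] [ 0.    -8.211  0.   ]
    [0.62  0.057] [ 0.    -8.211  0.   ]
L1 0.08 -0.03 [0.445 0.094] [0.537 0.094] [ 0.582  0.004 -2.316] [-46.323 -31.279  44.599]
    [0.511 0.025] [-33.393 -20.904  30.118]
    [0.547 0.043] [-11.478 -11.346   8.662]
    [0.586 0.048] [ -0.    -10.231  -0.   ]
    [0.626 0.05 ] [ -0.    -10.231  -0.   ]
```

```bash
cat >> h.py <<'E'
DOWN=np.array([0,np.pi,0])
def lin(p,z,v=.15,**k): return bot.move_linear([p[0],p[1],z],max_speed=v,**k)
def stat(): s=bot.state(); print("clk",round(s["clock"],2),"tcp",np.round(s["tcp_pos"],3),"F",np.round(s["contact_force"],1))
E
python3 - <<'E'
from h import *
np.set_printoptions(precision=4,suppress=True)
q=np.array([.5356,.0311,-1.903])
bot.gripper_to(0.0,30)
lin([.40,.13],.24,.35,rot=DOWN); stat()
a=world(q,[-.042,-.08-RP-.014]); b=a+np.array([.074,0])
lin(a,.045,.2); stat()
lin(b,.045,.06); stat()
save("top","top1");save("scene","scene1")
lin(b-[.05,0],.12,.2); stat()
ims={c:save(c,c+"1b") for c in("top","scene")}
q1=sim(q,a,b)
print("sim",q1,err(q1)); 
for cs in(("top",),("top","scene")):
  f,J=fit(q1,cs,ims); print(cs,f,J,err(f))
O=[]
for c in("top","scene"):
    im=ims[c][:,:,::-1].copy(); cv2.polylines(im,[np.round(sil(c,f)).astype(int)],True,(0,0,255),1); O.append(cv2.resize(im[130:350,200:420],(400,400)))
cv2.imwrite("pics/fit1.png",np.hstack(O))
E
```

```text
clk 3.06 tcp [0.4   0.131 0.24 ] F [-0.6  0.1  0.2]
clk 4.22 tcp [0.447 0.106 0.046] F [ 0.2  0.3 -0.1]
clk 5.6 tcp [0.521 0.106 0.045] F [0.1 0.3 0.4]
clk 6.3 tcp [0.472 0.106 0.12 ] F [-0.3 -0.4 -0.1]
sim [ 0.5666  0.0136 -2.2637] [-60.9752 -20.735   47.6079]
('top',) [ 0.5723  0.0115 -2.2842] 63.76997756958008 [-55.3942 -23.0594  46.4297]
('top', 'scene') [ 0.5717  0.0109 -2.2867] 879.8358764648438 [-56.069  -23.685   46.2903]
```

View pics/fit1.png

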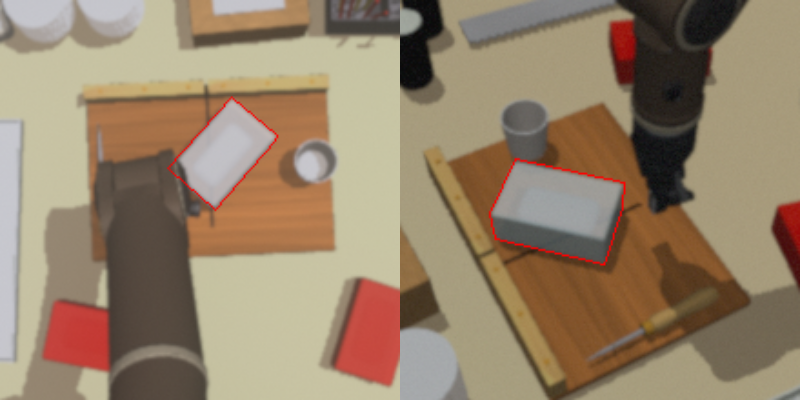

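The outline matches the picture (block at about (316,215) in the top view), and the sim predicts well. Now the second push, on the right long face near the near end.

Run:
```python
from h import *
np.set_printoptions(precision=4,suppress=True)
q=np.array([.5720,.0112,-2.2855])
p=world(q,[.05+RP+.012,-.068]); start=p; path=[]
while err(q)[2]>14:
    n=-(rot(q[2])@[1,0]); p2=p+n*.015; q=sim(q,p,p2); p=p2; path.append(p)
print(start,np.array(path[-1]),"sim",q,err(q))
lin(start,.12,.2); lin(start,.045,.15); stat()
for w in path[1::3]+[path[-1]]: lin(w,.045,.07)
stat()
lin(p-[.05,.02],.12,.2); stat()
ims={c:save(c,c+"2") for c in("top","scene")}
f,J=fit(q,("top","scene"),ims); print(f,J,err(f))
O=[]
for c in("top","scene"):
    im=ims[c][:,:,::-1].copy(); cv2.polylines(im,[np.round(sil(c,f)).astype(int)],True,(0,0,255),1); O.append(cv2.resize(im[130:350,200:420],(400,400)))
cv2.imwrite("pics/fit2.png",np.hstack(O))
```

```text
[ 0.4708 -0.0016] [0.5415 0.0519] sim [ 0.6116  0.0358 -2.8934] [-14.9763  -0.6747  11.5256]
clk 7.74 tcp [ 0.471 -0.001  0.045] F [0.5 0.2 0.1]
clk 9.47 tcp [0.542 0.052 0.045] F [-0.2  0.4 -0.8]
clk 10.08 tcp [0.492 0.032 0.12 ] F [-0.   0.2  0.4]
[ 0.6139  0.0167 -2.9524] 1043.33935546875 [-13.5913 -19.8698   8.1488]
```

View pics/fit2.png

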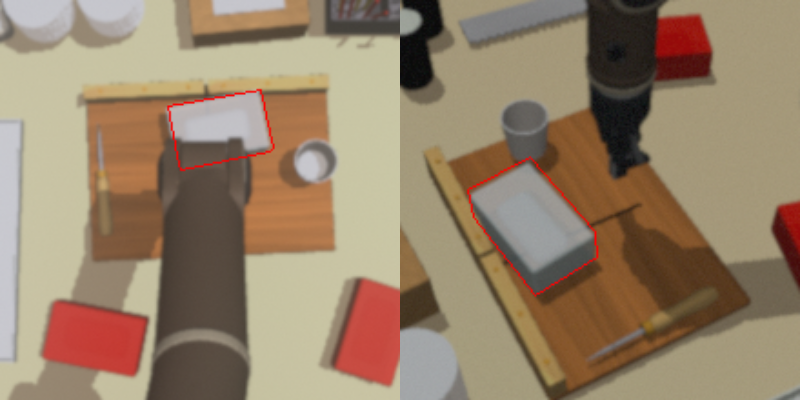

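The block (top about (321,203)) has its right corner about 3 mm from the fence. It still needs 8° of turn and sits 20 mm too far right, so I'll push its right end leftwards next, keeping well clear of the cup.

Run:
```python
from h import *
np.set_printoptions(precision=4,suppress=True)
q=np.array([.6139,.0167,-2.9524])
a=world(q,[.022,.08+RP+.009]); u=-(rot(q[2])@[0,1]); b=a+u*(.009+.021)
qs=sim(q,a,b); print(a,b,qs,err(qs))
lin(a,.125,.2); lin(a,.045,.12,f_stop=10); stat()
lin(b,.045,.06); stat()
lin(b-u*.012,.045,.1); lin(b-u*.012,.125,.2)
lin([.46,0.0],.13,.25); stat()
ims={c:save(c,c+"3") for c in("top","scene")}
f,J=fit(qs,("top","scene"),ims); print(f,J,err(f))
O=[]
for c in("top","scene"):
    im=ims[c][:,:,::-1].copy(); cv2.polylines(im,[np.round(sil(c,f)).astype(int)],True,(0,0,255),1); O.append(cv2.resize(im[130:350,200:420],(400,400)))
cv2.imwrite("pics/fit3.png",np.hstack(O))
```

```text
[ 0.6117 -0.0886] [ 0.606  -0.0591] [ 0.6111  0.0359 -3.0362] [-15.5146  -0.4982   3.3437]
clk 11.88 tcp [ 0.611 -0.088  0.044] F [-0.3 -0.9  5.8]
clk 12.52 tcp [ 0.606 -0.058  0.045] F [0.7 0.7 0. ]
clk 14.14 tcp [ 0.461 -0.     0.13 ] F [-0.5  0.1  0.1]
[ 0.6169  0.0477 -3.0614] 748.6160888671875 [-9.1919 10.9939  1.9006]
```

View pics/fit3.png

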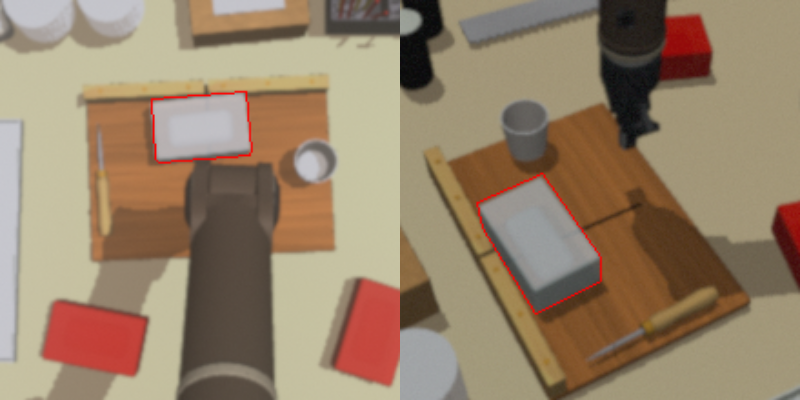

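The finger is thicker along y than I modelled (about 24 mm half-width), so the block is now 11 mm too far left and 2° off. I'll nudge the left end back, then push the middle of the near side flush to the fence.

Run:
```python
from h import *
np.set_printoptions(precision=4,suppress=True)
q=np.array([.6169,.0477,-3.0614]); H=.0245
u=rot(q[2])@[0,1]
a=world(q,[-.004,-.08-H-.007]); b=a+u*(.007+.011); print(a,b)
lin([.5,a[1]],.13,.25); lin(a,.125,.2); lin(a,.045,.15,f_stop=10); stat()
lin(b,.045,.05); stat()
lin(b-u*.008,.045,.1); lin(b-u*.008,.125,.2)
# middle of near side, towards the fence
f=np.array([np.cos(BY),np.sin(BY)]); c=q[:2]+u*.011
s=c-f*(.05+.03); e=GOAL[:2]-f*(.05+.008)
e=s+f*((e-s)@f)
lin(s-f*.02,.125,.25); lin(s-f*.01,.045,.15,f_stop=10); stat()
print(lin(e,.045,.04,f_stop=12)); stat()
lin(s-f*.03,.06,.15); lin([.44,.0],.15,.25); stat()
ims={k:save(k,k+"4") for k in("top","scene")}
g,J=fit(GOAL,("top","scene"),ims); print(g,J,err(g)); print([fit(GOAL,(k,),ims)[0] for k in ims])
for n in("ice_block","fence_slot"): print(n,[(d["at"],onz("top",d["at"],.02)) for d in bot.spot_point(n,"top")][:2])
im=cv2.resize(ims["top"][150:270,230:390,::-1],(800,600),interpolation=cv2.INTER_CUBIC); cv2.imwrite("pics/c4.png",im)
```

```text
[0.612  0.1592] [0.6134 0.1412]
clk 16.33 tcp [0.609 0.16  0.042] F [0.1 2.2 0.9]
clk 16.85 tcp [0.614 0.14  0.045] F [-0.  -0.7  0.5]
clk 19.08 tcp [0.528 0.033 0.045] F [ 0.4 -0.2  0.8]
True
clk 19.93 tcp [0.562 0.034 0.044] F [-1.2  0.6 -0.5]
clk 21.07 tcp [0.441 0.001 0.15 ] F [ 0.8  0.8 -0.3]
[ 0.6249  0.0347 -3.1051] 686.0262451171875 [-1.801  -2.3926 -0.6014]
[array([ 0.6252,  0.0365, -3.0999]), array([ 0.6217,  0.009 , -3.1299])]
ice_block [([316.3, 198.4], array([0.6272, 0.0303, 0.02  ])), ([255.9, 311.4], array([0.2717, 0.2166, 0.02  ]))]
fence_slot [([312.5, 184.1], array([0.673 , 0.0426, 0.02  ]))]
```

View pics/c4.png

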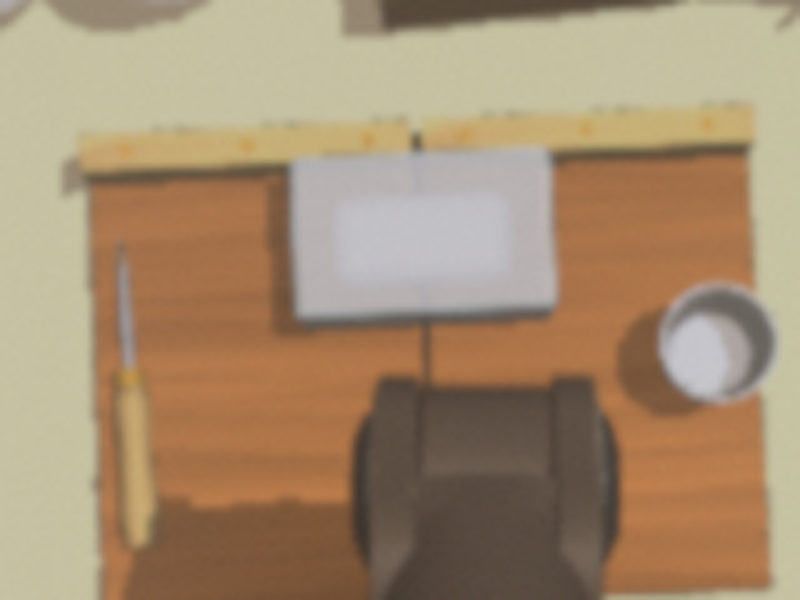

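The block lies against the fence, with the saw slot (417,140) about at the middle of its far side (291–551). The saw line leaves the near side at 427, where the middle is 425. Three short firm presses on the near side will make sure it is flush; then a check.

Run:
```python
from h import *
np.set_printoptions(precision=4,suppress=True)
f=np.array([np.cos(BY),np.sin(BY)]); y=np.array([-f[1],f[0]]); c=np.array([.6255,.0355])
first=True
for o in(-.05,.05,0):
    s=c+y*o-f*(.05+.013+.012)
    if first: lin(s-f*.02,.13,.25); lin(s-f*.01,.045,.15); first=False
    lin(s,.045,.15); r=lin(s+f*.022,.045,.03,f_stop=15); p=np.array(bot.state()["tcp_pos"][:2]); print(o,r,"depth to fence",(SLOT-p)@f)
    lin(s,.045,.15)
lin(s-f*.05,.06,.2); lin([.40,.0],.25,.25); stat()
ims={k:save(k,k+"5") for k in("top","scene")}
for cs in(("top",),("top","scene")): g,J=fit(GOAL,cs,ims); print(g,J,err(g))
cv2.imwrite("pics/c5.png",np.hstack([cv2.resize(ims["top"][150:270,240:380,::-1],(400,400),interpolation=cv2.INTER_CUBIC),cv2.resize(ims["scene"][190:350,200:360,::-1],(400,400),interpolation=cv2.INTER_CUBIC)]))
```

```text
-0.05 True depth to fence 0.11496244311438414
0.05 True depth to fence 0.11536042364961112
0 True depth to fence 0.11562214121269926
clk 27.82 tcp [0.4   0.    0.249] F [ 1.2  0.2 -1.2]
[ 0.6253  0.0367 -3.1012] 42.82328796386719 [-1.2578 -0.4006 -0.3807]
[ 0.6256  0.035  -3.1173] 698.3143310546875 [-1.1015 -2.1001 -1.3035]
```

View pics/c5.png

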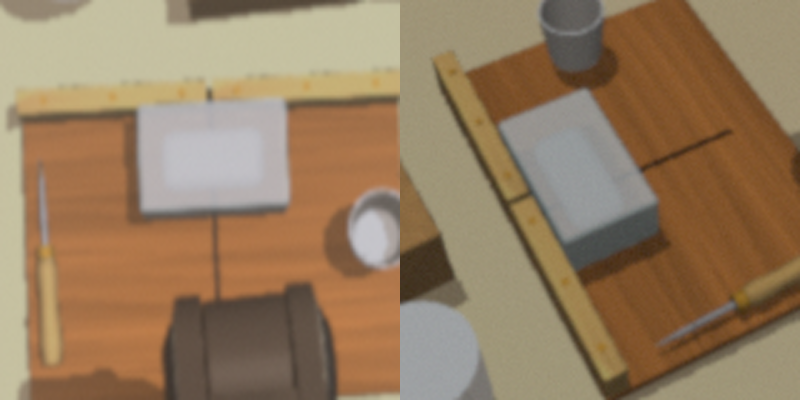

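The block is flush: the press depths match to within 0.7 mm across ±50 mm. The slot (210,93) is at the middle of the far side (137–286), and the cup and pick haven't moved.

```bash
python3 -c "
from rig import bot
print(bot.close_job())"
```

```text
the job is handed in; nothing more can be done
None
```

The job is handed in: the ice block's long side lies flat against the fence with the saw slot within about 2 mm of its middle, the hand is clear, the cup and ice pick look unmoved in the last pictures, and it took about 28 s of the 58 s allowed.

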